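# Swing out the drain hook and hang up the dipping basket

## Robot

A 7-joint arm with a two-finger parallel gripper is mounted at the origin on the work surface. World frame = base frame: x ahead of the robot, y to its left, z up, the work surface at z = 0. Lengths are in m, angles in rad, forces in N, time in s.
With the tool pointing down it reaches from about 0.4 to 0.875 m from the base axis. Payload 19.3 kg.
Tool frame: the origin (TCP) lies on the centre line of the jaws, within the pads' length; the fingertips stand 14 mm ahead of it and the grasp point (between the pads) lies 5 mm behind it; y points along the fingers, x is the direction in which the jaws open and shut, and the axes are right-handed (so a half turn about y gives the same grasp; the last joint's range is limited). The gripper opens to 85 mm and grips with 20 to 120 N. Pads are 22 mm wide; open, the fingers measure 114 mm over their backs; the gripper's body (76 mm by 85 mm) begins 54 mm behind the grasp point. The pads swing forward as they close: fully open they stand 13 mm farther back than shut.
Start: joints at [1.273, 0.521, -0.036, 1.599, 0.021, 1.021, -0.113], TCP at [0.141, -0.609, 0.245] pointing down, gripper open.
Joint ranges: [-2.91, 2.91], [-0.3, 2.13], [-1.5, 1.42], [0.17, 2.43], [-1.26, 4.41], [0.16, 1.93], [-2.52, 2.52]. Speed limits (rad/s): [1.89, 1.89, 2.39, 2.39, 3.01, 3.01, 3.01].

## Interface

Orientations are given as [roll, pitch, yaw] about the fixed x, y, z axes, in that order (R = Rz(yaw) Ry(pitch) Rx(roll)).
In Python, from workcell import monitor, grab_frame, workorder gives the robot as it stands.
- The arm moves only by the tool drive_tool, never from a script. Its argument "steps" is one flat list of numbers, 5 for each row, row after row: the finger opening in mm, from 0 to 85.4, then the shift along the world's x, y, z in mm, then the turn about the world's z in degrees. In form: [fingers, tx, ty, tz, twist, fingers, tx, ty, tz, twist, ...]. A call has exactly 5 rows; each row shifts and turns the commanded pose from where the row before left it; what a row does not reach is not made up. A row lasts 1/12 s, in which the tool goes at most 41.7 mm and 7.16 degrees, less where a joint would pass 70% of its speed; a pose out of reach is approached as far as the arm can. A call is refused whole if a number of a shift passes 41.7 or a number of a turn 7.16, either way. A call with a gripper value outside its range is refused whole. The fingers move at their own pace and stop on an object; "grip_force" is the grip in N (left out, the last holds). Time passes only in rows, so rows that do not move let the fingers close, or fill a call up. It gives the time, the measured TCP pose, the force and the opening at its end, in the units of the state.
- monitor.observe(): the state, without advancing time (a new reading comes with each control period).
- grab_frame(name): name is "side" or "top"; returns a dict with "frame" (400x640x3 uint8, red, green, blue), "vertical_fov" (degrees; the focal length in pixels is half the picture's height over the tangent of half this angle, whatever the lens; pixels are square), "cx", "cy" (the principal point, pixels), "xyz" and "orientation" of the camera in the world. Camera axes: x right, y down, z forward; pixel columns grow to the right and rows downward; lengths in m; the calibration is good to about 2 mm. A picture is of the moment at which its call begins. There is no depth.
- workorder.job_done(): hands the job in, once; it reports no verdict.
The state is a dict: "clock": time; "qpos": joint angles; "qd": joint speeds; "joint_efforts": joint torques, N m; "position": TCP position; "tool_rot": TCP orientation; "force": force on the tool from outside, world axes, zero at the start; "moment": the same for the moment, N m; "grip_width": finger opening in m.
Only numpy, scipy, OpenCV 4.12 (cv2) and the standard library are available. Lean on these libraries where they do the work, as an engineer would, in place of code of your own. Each camera call takes 0.05 s, during which the arm holds its last target. There are 200 camera calls.

## Task

Swing the folding steel hook on the draining rack all the way out, until it stands square to the rack's panel, then hang the wire basket on it by the middle of its bail to drip dry. Keep the basket upright and lower the bail onto the hook's rod before you let go. Leave the bottle, the beaker and the notice stand alone.

Things in the scene. Friction and masses are not known exactly. Their poses are not given: they have to be found in the camera images.
- rack_face (a point): Middle of the top edge of the front face of a white draining rack, fixed: upright panel 420 mm wide (y), 262 high, 12 thick, a drip trough (rim 25 mm high) reaching 165 mm in front. -x points out of the front face, z up. Seven pegs stick out up to 65 mm at y = -75 mm and beyond; the steel hook is mounted at y = +60 mm.
- hook (a joint): Angle in rad of the swing-out hook about its upright pivot, counter-clockwise from above: 0 = folded, the rod lying along the panel towards the panel's +y side; 1.571 = fully out on its stop, square to the panel. Starts between 0 and 0.2. A friction pivot: it stays where it is left and takes about 1 N at the rod's end to move.
- hook_hinge (a point): On the hook's upright pivot, level with the rod's axis, 240 mm above the bench, 45 mm in front of the panel. Turns with the hook: y points along the rod to its free end, -x is the way the rod moves as it unfolds, z up. Rod 10 mm thick, 105 mm long, free end bent up. Folded, 40 mm are free between rod and panel for a finger from above. The bracket reaches 22 mm above the rod.
- hook_seat (a point): On the axis of the hook's rod, 55 mm from the pivot: the middle of the part where a bail can hang. Same axes as hook_hinge.
- hook_tip (a point): Centre of the end of the upturned free end of the hook, 28 mm above the rod's axis and 105 mm from the pivot; the round end rises 5 mm more. Same axes as hook_hinge.
- basket: Loose stainless wire basket, about 0.28 kg, upright on the bench; origin at the centre of its underside, z up. 110 mm (x) by 80 mm (y), 65 mm high, open above, with a rigid bail of 8 mm round bar over it: an upside-down U in its x-z plane that does not fold.
- basket_bail (a point): Centre of the bail's straight top bar, on its axis, 182 mm above the basket's underside. Bar 8 mm thick along x, straight for 46 mm either side, then bent down into legs at x = +-58 mm. Open below it for 113 mm, down to the rim. Hung, this point is 9 mm above the hook rod's axis. Grip the bar from above beside its middle, say 32 mm off, to leave the middle free for the hook.
- bottle: Bystander: closed amber reagent bottle, 86 mm across, 190 mm high, origin at the centre of its underside.
- beaker: Bystander: clear plastic beaker, 72 mm across, 95 mm high, origin at the centre of its underside.
- notice: Bystander: clear acrylic notice stand with a blank sheet, 140 mm wide (y), 60 mm deep at the foot, 177 mm high, origin at the centre of its underside.
Not all that is in view belongs to the job. Leave any blue or pink look-alike of the basket alone.

How it is judged:
By the outcome, as a careful person would: the job done as asked, in the order asked, and still so for the second after the job is handed in, with the robot touching nothing.
It also fails if it takes over 61 s, if anything falls off the work surface, if the arm or the gripper's body presses on something with over 40 N, if the wrist force passes 120 N, or if a joint passes its speed limit or range.

## Working session

There is one attempt and no reset: what is moved stays moved. The work goes in short steps, Python scripts to look and compute and a tool call to move; the robot and the scene stay as the last step left them, time stands still between calls to the robot, and variables do not carry over. Pictures are saved under pics/ and viewed, about 8 in all and at most 12, crops included, and the job is handed in when it is done.

Besides the shell and the picture viewer there is one more tool, called after ">>>" as a command line: name --argument value ..., lists and objects as JSON in quotes. drive_tool: Moves the arm, as the interface text tells. Its arguments: {"type":"object","properties":{"steps":{"type":"array"},"grip_force":{"type":"number"}},"required":["steps"]}

```bash
mkdir -p pics; ls
cat > h.py <<'E'
import numpy as np, cv2
from scipy.spatial.transform import Rotation as R
from workcell import monitor, grab_frame, workorder
def cam(n,save=None):
    d=grab_frame(n); 
    if save: cv2.imwrite('pics/'+save,d['frame'][:,:,::-1])
    return d
def rot(d):
    o=np.array(d['orientation'],float)
    return R.from_euler('xyz',o).as_matrix() if o.size==3 else (R.from_quat(o).as_matrix() if o.size==4 else o.reshape(3,3))
def f(d): return d['frame'].shape[0]/2/np.tan(np.radians(d['vertical_fov'])/2)
def ray(d,u,v):
    w=rot(d)@np.array([(u-d['cx'])/f(d),(v-d['cy'])/f(d),1]); return np.array(d['xyz']),w/np.linalg.norm(w)
def plane(d,u,v,z):
    o,w=ray(d,u,v); return o+w*(z-o[2])/w[2]
def tri(d1,p1,d2,p2):
    o1,w1=ray(d1,*p1); o2,w2=ray(d2,*p2)
    s=np.linalg.lstsq(np.c_[w1,-w2],o2-o1,rcond=None)[0]
    a=o1+s[0]*w1;b=o2+s[1]*w2
    return (a+b)/2,np.linalg.norm(a-b)
def proj(d,p):
    c=rot(d).T@(np.array(p)-np.array(d['xyz'])); return c[0]/c[2]*f(d)+d['cx'],c[1]/c[2]*f(d)+d['cy']
E
python3 - <<'E'
from h import *
for n in('side','top'):
    d=cam(n,n+'0.png'); print({k:v for k,v in d.items() if k!='frame'})
print(monitor.observe())
E
```

```text
pics
{'vertical_fov': 52.49563064004343, 'cx': 312.4909457564702, 'cy': 198.4081227762419, 'xyz': array([0.03915313, 0.63651911, 1.09825412]), 'orientation': array([-2.44206478,  0.00834307, -2.51584468])}
{'vertical_fov': 54.5032077042661, 'cx': 322.43576226831976, 'cy': 207.52996727476142, 'xyz': array([0.24640696, 0.01775482, 1.41583022]), 'orientation': array([-2.92293511e+00, -3.08107233e-04, -1.65040642e+00])}
{'clock': 0.1, 'qpos': array([ 1.27277746,  0.52196311, -0.03632631,  1.59993566,  0.02120746,
        1.02110731, -0.11279968]), 'qd': array([ 0.00108023, -0.0036544 ,  0.00114802, -0.00139111, -0.00099053,
        0.00053985,  0.00097893]), 'joint_efforts': array([ 4.57635106e-03, -9.28496575e+01,  1.98423542e+00, -3.70535767e+01,
        1.81597529e-02,  5.29979050e-03,  3.77657329e-06]), 'position': array([ 0.14105959, -0.60858166,  0.24478337]), 'tool_rot': array([-1.57087510e+00,  1.02519572e-03, -1.34298552e+00]), 'force': array([-0.20978183,  0.20749455, -0.00621057]), 'moment': array([-0.04211373, -0.05000084, -0.02527586]), 'grip_width': 0.08512743653161652}
```

View pics/side0.png

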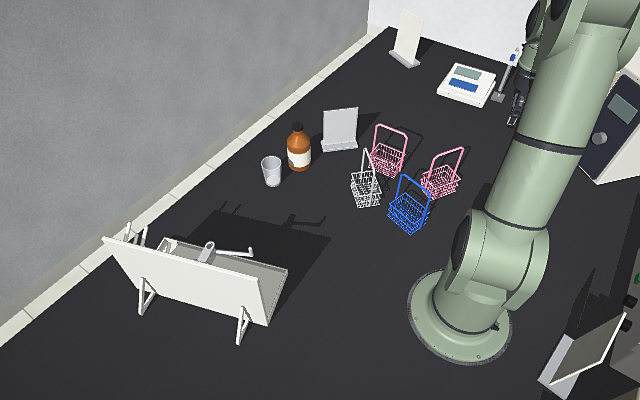

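View pics/top0.png

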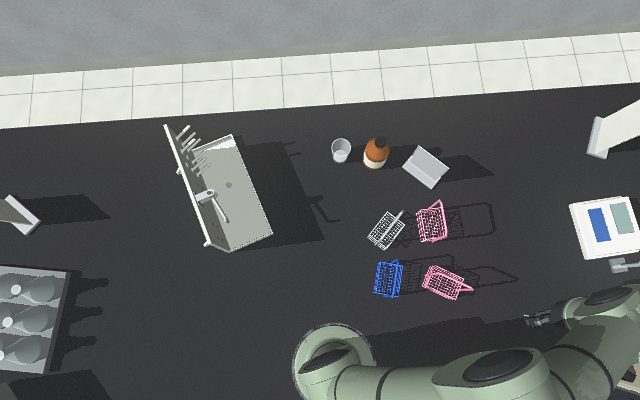

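Run:
```python
from h import *
t=cv2.imread('pics/top0.png'); s=cv2.imread('pics/side0.png')
z=lambda im,x,y,w,h:cv2.resize(im[y:y+h,x:x+w],(400,300),interpolation=cv2.INTER_CUBIC)
cv2.imwrite('pics/c0.png',np.vstack([np.hstack([z(t,160,150,120,90),z(t,340,180,120,90)]),np.hstack([z(s,160,210,120,90),z(s,330,140,120,90)])]))
```

```text
(no output)
```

View pics/c0.png

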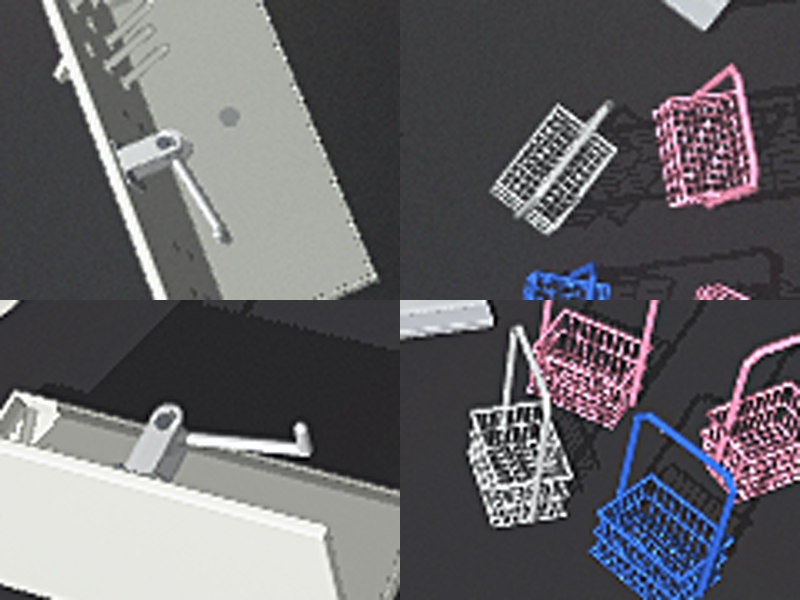

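```bash
cat >> h.py <<'E'
np.set_printoptions(precision=4,suppress=True)
E
python3 - <<'E'
from h import *
t=cam('top');s=cam('side')
a,b=plane(t,166,126,.262),plane(t,207.5,246,.262); print('panel ends',a,b,np.linalg.norm(a-b),np.degrees(np.arctan2(*(b-a)[1::-1])))
for n,p,q in[('piv',(211,192.9),(211,244.8)),('tip',(227.2,221),(250,247.5)),('bailfar',(402.4,210.9),(365.1,148.1))]:
    print(n,tri(t,p,s,q))
for u,v in[(365.1,148.1),(373.5,165.5)]: print('bail side z182',plane(s,u,v,.182))
for u,v in[(402,211.5),(379,241.5)]: print('bail top z182',plane(t,u,v,.182))
# basket white mask, top
im=t['frame'].astype(int); 
m=((im.min(2)>110)&(im.max(2)-im.min(2)<30)).astype(np.uint8); m[:200]=0;m[255:]=0;m[:,:360]=0;m[:,412:]=0
ys,xs=np.nonzero(m); c=np.c_[xs,ys].astype(np.float32); print(len(c)); r=cv2.minAreaRect(c); print(r)
for q in cv2.boxPoints(r): print(q,plane(t,*q,.065),plane(t,*q,0.182))
print('piv',plane(t,211,192.9,.262),'tip',plane(t,227.2,221.4,.273))
# bystanders
for n,(u,v) in dict(beaker=(341,150),bottle=(376,160),notice=(425,168)).items(): print(n,plane(t,u,v,.08))
E
```

```text
panel ends [0.8074 0.4737 0.262 ] [0.4122 0.3476 0.262 ] 0.4148956174645376 -162.3065518135872
piv (array([0.5758, 0.3352, 0.2584]), np.float64(0.0005018010281701987))
tip (array([0.4847, 0.2874, 0.2663]), np.float64(0.0051371120256456446))
bailfar (array([ 0.487 , -0.2643,  0.1768]), np.float64(0.0038746284354586862))
bail side z182 [ 0.4826 -0.2598  0.182 ]
bail side z182 [ 0.4194 -0.2062  0.182 ]
bail top z182 [ 0.486 -0.261  0.182]
bail top z182 [ 0.3946 -0.1756  0.182 ]
467
((388.3115539550781, 227.2423095703125), (23.066625595092773, 44.02831268310547), 37.87498474121094)
[365.6923 237.5385] [ 0.4262 -0.149   0.065 ] [ 0.4106 -0.1346  0.182 ]
[392.7231 202.7846] [ 0.5429 -0.2583  0.065 ] [ 0.5173 -0.2344  0.182 ]
[410.9308 216.9462] [ 0.4866 -0.3165  0.065 ] [ 0.4658 -0.2876  0.182 ]
[383.9 251.7] [ 0.3718 -0.207   0.065 ] [ 0.361  -0.1875  0.182 ]
piv [0.575  0.3343 0.262 ] tip [0.4798 0.2845 0.273 ]
beaker [ 0.751  -0.0908  0.08  ]
bottle [ 0.7027 -0.2137  0.08  ]
notice [ 0.6584 -0.3866  0.08  ]
```

>>> drive_tool --steps '[0,20,10,32,0,0,20,10,32,0,0,20,10,32,0,0,20,10,32,0,0,20,10,32,0]' --grip_force 40

```text
clock: 0.62
position: [0.2418, -0.558, 0.4069]
tool_rot: [-1.571, 0.0, -1.343]
force: [0.0, -0.2, 0.1]
grip_width: 0.0256
```

>>> drive_tool --steps '[0,30,25,0,0,0,30,25,0,0,0,30,25,0,0,0,30,25,0,0,0,30,25,0,0]'

```text
clock: 1.03
position: [0.3922, -0.4324, 0.4054]
tool_rot: [-1.571, -0.0, -1.343]
force: [-0.3, -0.5, 0.2]
grip_width: 0.0
```

>>> drive_tool --steps '[0,20,35,0,0,0,20,35,0,0,0,20,35,0,0,0,20,35,0,0,0,20,35,0,0]'

```text
clock: 1.45
position: [0.4916, -0.257, 0.4054]
tool_rot: [-1.571, -0.0, -1.343]
force: [0.8, -0.8, -0.2]
grip_width: -0.0001
```

>>> drive_tool --steps '[0,4,39,0,0,0,4,39,0,0,0,4,39,0,0,0,4,39,0,0,0,4,39,0,0]'

```text
clock: 1.87
position: [0.5108, -0.062, 0.4054]
tool_rot: [-1.571, -0.0, -1.343]
force: [1.3, -0.5, -0.3]
grip_width: 0.0
```

>>> drive_tool --steps '[0,0,39,0,0,0,0,39,0,0,0,0,39,0,0,0,0,39,0,0,0,0,39,0,0]'

```text
clock: 2.28
position: [0.5107, 0.1329, 0.4054]
tool_rot: [-1.571, -0.0, -1.343]
force: [0.9, -0.2, 0.6]
grip_width: -0.0002
```

>>> drive_tool --steps '[0,-3,39,0,1,0,-3,39,0,1,0,-3,39,0,1,0,-3,39,0,1,0,-3,38,-10,0]'

```text
clock: 2.7
position: [0.4959, 0.3274, 0.3966]
tool_rot: [-1.569, 0.001, -1.272]
force: [1.1, -0.5, 0.8]
grip_width: -0.0003
```

Run:
```python
from h import *
o=monitor.observe();print(o['position'],o['tool_rot'],o['qpos'])
t=cam('top');s=cam('side')
z=lambda im,x,y,w,h:cv2.resize(im[y:y+h,x:x+w,::-1],(400,300),interpolation=cv2.INTER_CUBIC)
p=o['position'].copy();p[2]-=.014;print(proj(t,p),proj(s,p))
cv2.imwrite('pics/c1.png',np.hstack([z(t['frame'],150,140,120,90),z(s['frame'],160,190,120,90)]))
```

```text
[0.4959 0.3274 0.3966] [-1.5686  0.0008 -1.2723] [-0.3083  0.394  -0.5406  1.4522  0.2044  1.3492 -2.1318]
(np.float64(201.65225661000653), np.float64(209.4855366399744)) (np.float64(228.27023576086157), np.float64(228.45846531287697))
```

View pics/c1.png

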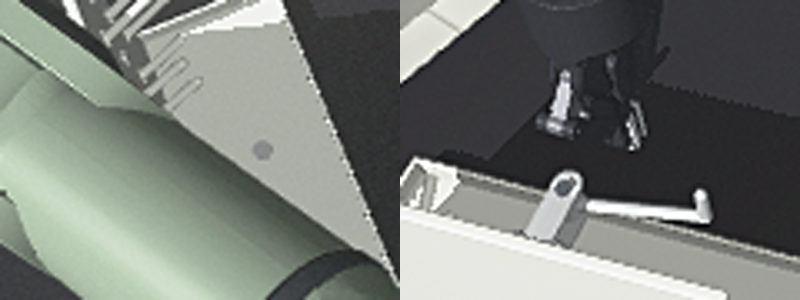

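Run:
```python
from h import *
s=cam('side')
cv2.imwrite('pics/c2.png',cv2.resize(s['frame'][140:260,170:290,::-1],(600,600),interpolation=cv2.INTER_CUBIC))
for z in(-.014,.005,.059):
  for dx in(-.03,0,.03):
    print(z,dx,[(np.array(proj(s,np.array([.4959,.3274,.3966+z])+dx*a))-[170,140])*5 for a in (np.array([.295,-.955,0]),)])
```

```text
-0.014 -0.03 [array([260.0064, 496.6163])]
-0.014 0 [array([291.4343, 442.3169])]
-0.014 0.03 [array([321.59  , 390.2156])]
0.005 -0.03 [array([251.886 , 470.9159])]
0.005 0 [array([284.0109, 416.2467])]
0.005 0.03 [array([314.8141, 363.8268])]
0.059 -0.03 [array([227.212, 392.825])]
0.059 0 [array([261.4871, 337.145 ])]
0.059 0.03 [array([294.283, 283.868])]
```

View pics/c2.png

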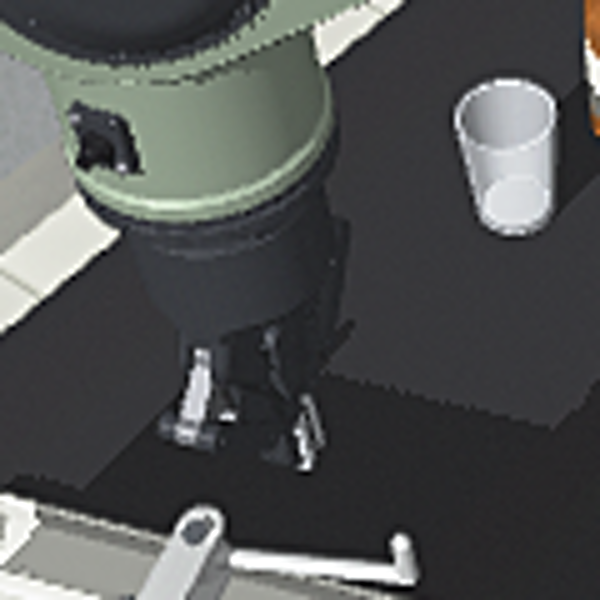

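Run:
```python
from h import *
s=cam('side')
for dx in(-.045,-.055,-.065):
  for z in(.0,.02,.04,.06):
    print(dx,z,(np.array(proj(s,np.array([.4959,.3274,.3966+z])+dx*np.array([.295,-.955,0])))-[170,140])*5)
```

```text
-0.045 0.0 [237.5633 505.934 ]
-0.045 0.02 [228.3888 478.3809]
-0.045 0.04 [218.8693 449.7915]
-0.045 0.06 [208.9849 420.1062]
-0.055 0.0 [226.3731 525.0542]
-0.055 0.02 [216.9228 497.6533]
-0.055 0.04 [207.1144 469.214 ]
-0.055 0.06 [196.9272 439.6761]
-0.065 0.0 [215.0195 544.4537]
-0.065 0.02 [205.2863 517.2124]
-0.065 0.04 [195.1814 488.9309]
-0.065 0.06 [184.6831 459.5485]
```

>>> drive_tool --steps '[0,0,0,-32,0,0,0,0,-32,0,0,0,0,-32,0,0,0,0,-32,0,0,0,0,-25,0]'

```text
clock: 3.32
position: [0.4964, 0.3231, 0.2404]
tool_rot: [-1.572, -0.001, -1.275]
force: [1.4, -0.1, -0.1]
grip_width: -0.0002
```

Run:
```python
from h import *
o=monitor.observe();print(o['position'],o['force'])
s=cam('side')
cv2.imwrite('pics/c3.png',cv2.resize(s['frame'][180:300,170:290,::-1],(600,600),interpolation=cv2.INTER_CUBIC))
```

```text
[0.4964 0.3231 0.2404] [ 1.4199 -0.1231 -0.0589]
```

View pics/c3.png

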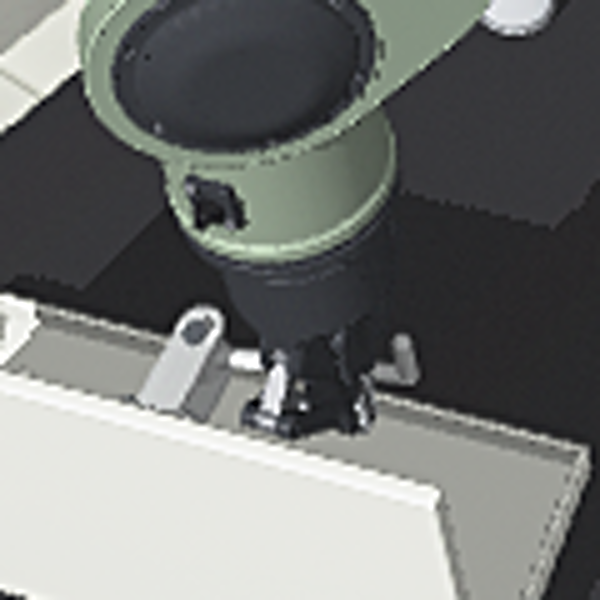

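>>> drive_tool --steps '[0,3,-13,1,0,0,5,-12,0,0,0,6.5,-10.5,0,0,0,8.5,-9,0,0,0,9.5,-8,0,0]'

```text
clock: 3.78
position: [0.5301, 0.2712, 0.2445]
tool_rot: [-1.569, -0.0, -1.275]
force: [-0.8, 1.9, 0.1]
grip_width: -0.0001
```

>>> drive_tool --steps '[0,10.5,-7,0,0,0,11.5,-5,0,0,0,12,-3,0,0,0,12,0,0,0,0,4,1,0,0]'

```text
clock: 4.2
position: [0.5807, 0.2575, 0.243]
tool_rot: [-1.571, -0.0, -1.275]
force: [-0.2, -1.1, 0.7]
grip_width: 0.0
```

>>> drive_tool --steps '[0,1.5,0.5,0,0,0,1.5,0.5,0,0,0,1,0.3,0,0,0,1,0.3,0,0,0,0,0,0,0]'

```text
clock: 4.62
position: [0.5835, 0.2604, 0.2433]
tool_rot: [-1.571, 0.0, -1.273]
force: [-0.7, 0.4, -0.8]
grip_width: 0.0005
```

>>> drive_tool --steps '[0,1,0.3,0,0,0,1,0.3,0,0,0,1,0.3,0,0,0,0,0,0,0,0,0,0,0,0]'

```text
clock: 5.03
position: [0.5867, 0.2613, 0.2433]
tool_rot: [-1.571, 0.0, -1.273]
force: [-0.7, -0.6, 0.4]
grip_width: -0.0001
```

>>> drive_tool --steps '[0,1,0.3,0,0,0,1,0.3,0,0,0,0,0,0,0,0,0,0,0,0,0,0,0,0,0]'

```text
clock: 5.45
position: [0.5885, 0.2617, 0.2433]
tool_rot: [-1.571, -0.0, -1.273]
force: [-4.1, -1.7, 1.4]
grip_width: 0.0
```

Run:
```python
from h import *
o=monitor.observe();print(o['position'],o['force'])
s=cam('side')
cv2.imwrite('pics/c4.png',cv2.resize(s['frame'][180:300,170:290,::-1],(600,600),interpolation=cv2.INTER_CUBIC))
```

```text
[0.5885 0.2617 0.2433] [-4.0908 -1.6538  1.3792]
```

View pics/c4.png

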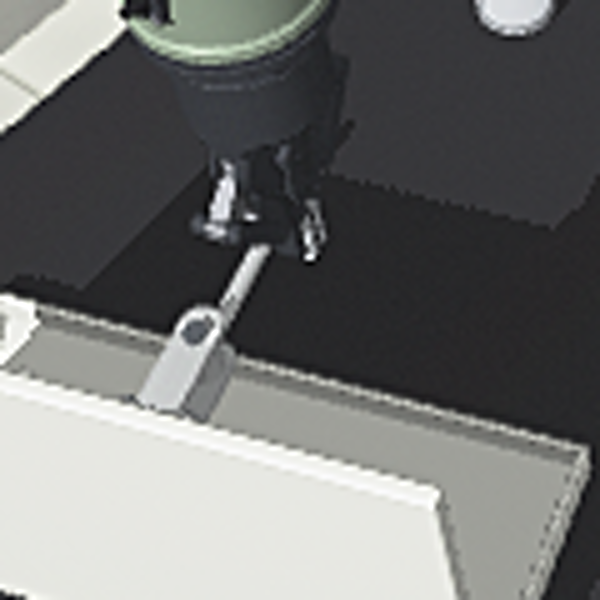

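>>> drive_tool --steps '[0,1,0.3,0,0,0,0.6,0.2,0,0,0,0,0,0,0,0,0,0,0,0,0,0,0,0,0]'

```text
clock: 5.92
position: [0.5889, 0.2619, 0.2431]
tool_rot: [-1.574, -0.001, -1.273]
force: [-12.9, -5.8, 6.7]
grip_width: 0.0003
```

>>> drive_tool --steps '[0,-10,-3,0,0,0,-12,-4,0,0,0,0,0,35,0,0,0,0,40,0,0,0,0,40,0]'

```text
clock: 6.33
position: [0.5681, 0.2551, 0.3598]
tool_rot: [-1.571, 0.0, -1.273]
force: [0.7, 0.8, 0.1]
grip_width: -0.0002
```

>>> drive_tool --steps '[25,-5,-30,28,0,25,-6,-40,0,0,25,-6,-40,0,0,25,-6,-40,0,-7,25,-6,-40,0,-7]'

```text
clock: 6.75
position: [0.539, 0.0633, 0.3867]
tool_rot: [-1.569, 0.0, -1.523]
force: [1.2, -0.8, 0.0]
grip_width: 0.0249
```

>>> drive_tool --steps '[40,-12,-39,0,-7,40,-12,-39,0,-7,40,-12,-39,0,-7,40,-12,-39,0,-7,40,0,0,0,-7]'

```text
clock: 7.17
position: [0.4893, -0.0984, 0.3868]
tool_rot: [-1.568, -0.002, -2.143]
force: [-0.1, -0.7, 0.3]
grip_width: 0.0399
```

Run:
```python
from h import *
o=monitor.observe();print(o['position'],o['tool_rot'],o['qpos'])
t=cam('top','top1.png');s=cam('side','side1.png')
z=lambda im,x,y,w,h:cv2.resize(im[y:y+h,x:x+w,::-1],(400,300),interpolation=cv2.INTER_CUBIC)
t=t['frame'];s=s['frame']
cv2.imwrite('pics/c5.png',np.vstack([np.hstack([z(t,160,150,120,90),z(t,340,180,120,90)]),np.hstack([z(s,160,190,120,90),z(s,330,140,120,90)])]))
```

```text
[ 0.4893 -0.0984  0.3868] [-1.5685 -0.0021 -2.1432] [ 0.2941  0.1968 -0.2583  1.7132  0.056   1.2375 -2.1209]
```

View pics/c5.png

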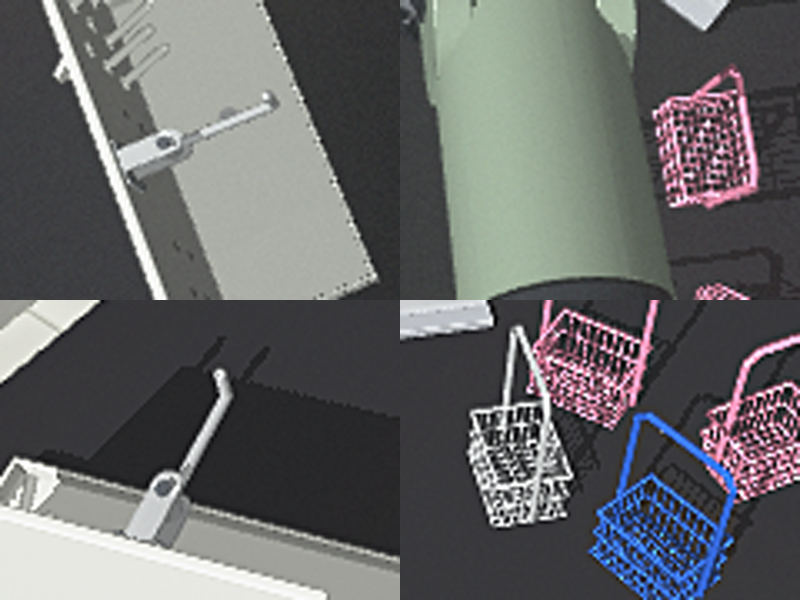

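Run:
```python
from h import *
t=cv2.imread('pics/top0.png'); s=cv2.imread('pics/side1.png')
z=lambda im,x,y:cv2.resize(im[y:y+75,x:x+50],(400,600),interpolation=cv2.INTER_NEAREST)
cv2.imwrite('pics/c6.png',np.hstack([z(t,362,185),z(s,345,140)]))
class D(dict):pass
t=cam('top');s=cam('side')
tip,e=tri(t,(241,179.4),s,(225.4,211.9));print('tip',tip,e)
piv=np.array([.5755,.3348]);v=tip[:2]-piv;print(np.linalg.norm(v),np.degrees(np.arctan2(v[1],v[0])))
```

```text
tip [0.6117 0.2415 0.2654] 0.00417066643005715
0.1000840184793369 -68.79546104176471
```

View pics/c6.png

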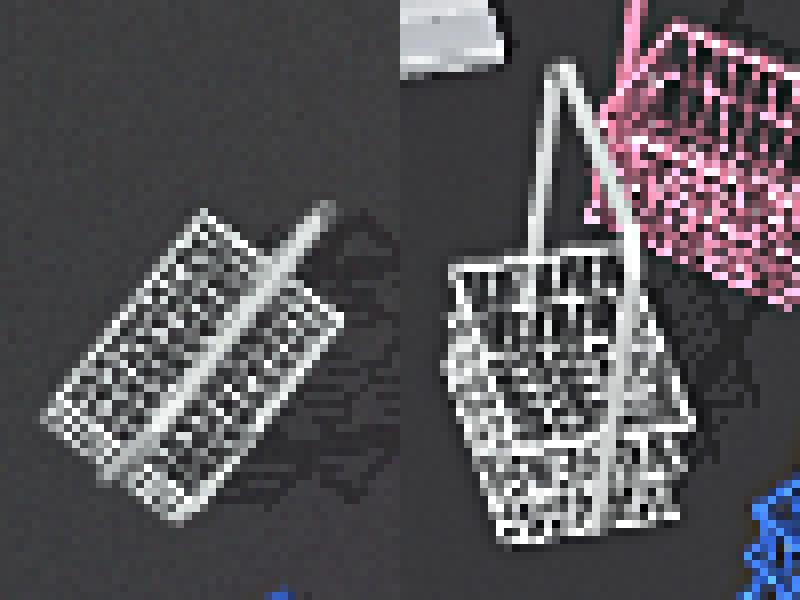

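Run:
```python
from h import *
t=cam('top');s=cam('side')
A=np.array([plane(s,*q,.065)[:2] for q in[(351.6,173.1),(373.1,171.25),(381.25,193.1),(358.1,196)]])
print(A,'c',A.mean(0),[np.linalg.norm(A[i]-A[(i+1)%4]) for i in range(4)])
for i,j in((0,3),(1,2)): v=A[j]-A[i];print(np.degrees(np.arctan2(v[1],v[0])))
for q in[(387.4,211.9),(404.5,225.25)]: print('top',plane(t,*q,.065))
for q in[(403,211)]: print('bail top',plane(t,*q,.18))
for q in[(365.25,148.5),(374,169)]: print('bail side',plane(s,*q,.18))
print('line',plane(t,384.5,234.4,.182)) # (180,395) on bar line
```

```text
[[ 0.5116 -0.2369]
 [ 0.4547 -0.2883]
 [ 0.3808 -0.2161]
 [ 0.4374 -0.1601]] c [ 0.4461 -0.2254] [np.float64(0.07666367130401587), np.float64(0.10333501801298133), np.float64(0.07957099283489277), np.float64(0.10677028975736977)]
134.01202543906115
135.64400051644688
top [ 0.5114 -0.2355  0.065 ]
top [ 0.4587 -0.2901  0.065 ]
bail top [ 0.4878 -0.2649  0.18  ]
bail side [ 0.4822 -0.2604  0.18  ]
bail side [ 0.4111 -0.1955  0.18  ]
line [ 0.4159 -0.1958  0.182 ]
```

>>> drive_tool --steps '[40,-16.5,-26.5,-10,-3,40,-16.5,-26.5,-25,-3,40,-16.5,-26.5,-35,-3,40,-16.5,-26.2,-35,-2.7,40,0,0,0,0]' --grip_force 80

```text
clock: 7.88
position: [0.4246, -0.1933, 0.2844]
tool_rot: [-1.576, -0.004, -2.337]
force: [-0.1, -0.7, 0.0]
grip_width: 0.04
```

Run:
```python
from h import *
o=monitor.observe();print(o['position'],o['tool_rot'],o['qpos'])
t=cam('top');s=cam('side')
z=lambda im,x,y:cv2.resize(im[y:y+75,x:x+50,::-1],(400,600),interpolation=cv2.INTER_NEAREST)
cv2.imwrite('pics/c7.png',np.hstack([z(t['frame'],362,185),z(s['frame'],345,120)]))
for z in(0,-.014): print((np.array(proj(s,o['position']+[0,0,z]))-[345,120])*8+[400,0])
```

```text
[ 0.4246 -0.1933  0.2844] [-1.5765 -0.0042 -2.3367] [ 0.4373  0.2297 -0.164   1.9415  0.046   0.9808 -2.085 ]
[627.7168 182.9844]
[623.7142 211.0717]
```

View pics/c7.png

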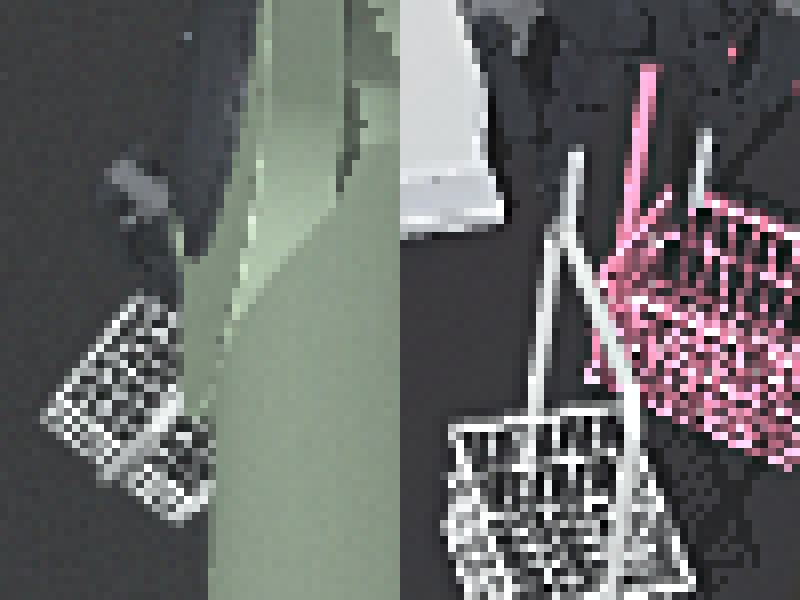

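>>> drive_tool --steps '[40,-1.4,-10.8,-10,-0.6,40,0,0,-25,0,40,0,0,-25,0,40,0,0,-25,0,40,0,0,0,0]'

```text
clock: 8.4
position: [0.4268, -0.2004, 0.2009]
tool_rot: [-1.575, -0.001, -2.34]
force: [-0.9, 0.2, -0.2]
grip_width: 0.04
```

>>> drive_tool --steps '[40,-3.5,-3.5,0,-0.4,40,0,0,-12,0,40,0,0,-11,0,40,0,0,0,0,40,0,0,0,0]'

```text
clock: 8.82
position: [0.4246, -0.2052, 0.1823]
tool_rot: [-1.57, 0.001, -2.35]
force: [-0.1, 1.0, 0.6]
grip_width: 0.0397
```

>>> drive_tool --steps '[40,0,0,-5,0,0,0,0,0,0,0,0,0,0,0,0,0,0,0,0,0,0,0,0,0]'

```text
clock: 9.23
position: [0.4245, -0.205, 0.1765]
tool_rot: [-1.57, 0.001, -2.35]
force: [1.2, 0.3, 5.3]
grip_width: 0.0051
```

>>> drive_tool --steps '[0,0,0,0,0,0,0,0,0,0,0,0,0,5,0,0,0,0,8,0,0,0,0,12,0]'

```text
clock: 9.65
position: [0.4233, -0.2048, 0.201]
tool_rot: [-1.573, -0.001, -2.35]
force: [-0.3, -0.3, -2.8]
grip_width: 0.0054
```

Run:
```python
from h import *
o=monitor.observe();print(o['position'],o['tool_rot'],o['force'],o['moment'],o['grip_width'])
```

```text
[ 0.4233 -0.2048  0.201 ] [-1.5727 -0.0008 -2.3501] [-0.301  -0.2789 -2.8419] [ 0.0521  0.0266 -0.014 ] 0.005368624816180797
```

>>> drive_tool --steps '[0,0,0,30,0,0,0,0,35,0,0,0,0,35,0,0,0,0,35,0,0,0,0,30,0]'

```text
clock: 10.07
position: [0.4234, -0.2048, 0.369]
tool_rot: [-1.57, 0.0, -2.35]
force: [0.5, 0.2, -3.8]
grip_width: 0.0054
```

>>> drive_tool --steps '[0,8,14,10,2,0,11,22,10,4,0,12,24,5,4,0,12,24,0,4,0,12,24,0,4]'

```text
clock: 10.48
position: [0.479, -0.0954, 0.3915]
tool_rot: [-1.571, 0.0, -2.032]
force: [-1.0, 0.4, -3.7]
grip_width: 0.0055
```

>>> drive_tool --steps '[0,12,24,0,4,0,12,24,0,4,0,12,24,0,4,0,12,24,0,4,0,12,24,0,4]'

```text
clock: 10.9
position: [0.5389, 0.0246, 0.391]
tool_rot: [-1.572, -0.0, -1.683]
force: [0.2, -1.1, -3.0]
grip_width: 0.0054
```

>>> drive_tool --steps '[0,12,24,0,5,0,12,24,0,5,0,12,24,0,5,0,12,20,0,5,0,8,10,0,4]'

```text
clock: 11.32
position: [0.5949, 0.1283, 0.3907]
tool_rot: [-1.572, 0.001, -1.26]
force: [-0.0, 0.0, -3.4]
grip_width: 0.0052
```

>>> drive_tool --steps '[0,9,3,-20,0,0,8,2,-25,0,0,0,0,-25,0,0,0,0,-20,0,0,0,0,0,0]'

```text
clock: 11.73
position: [0.6101, 0.1297, 0.2969]
tool_rot: [-1.578, 0.0, -1.267]
force: [-0.5, -1.0, -3.6]
grip_width: 0.005
```

Run:
```python
from h import *
o=monitor.observe();print(o['position'],o['tool_rot'],o['force'],o['moment'])
t=cam('top');s=cam('side')
z=lambda im,x,y:cv2.resize(im[y:y+100,x:x+67,::-1],(400,600),interpolation=cv2.INTER_NEAREST)
p=o['position'].copy()
g=p+[0,0,.005]; u=np.array([.953,.304,0]); n=np.array([.304,-.953,0])
print('grip',proj(t,g),proj(s,g));print('mid',proj(t,g+.032*u),proj(s,g+.032*u));print('seat',proj(s,[.596,.287,.24]),proj(t,[.596,.287,.24]))
q=proj(s,g+.032*u-[0,0,.05]);x,y=int(q[0]-38),int(q[1]-50);print(x,y)
q=proj(t,g+.032*u-[0,0,.05]);x2,y2=int(q[0]-38),int(q[1]-50);print(x2,y2)
cv2.imwrite('pics/c8.png',np.hstack([z(t['frame'],x2,y2),z(s['frame'],x,y)]))
for k in(-.058,.058): print(k,(np.array(proj(s,g+.032*u+k*u))-[x,y])*6+[400,0])
```

```text
[0.6101 0.1297 0.2969] [-1.5776  0.0004 -1.2671] [-0.5284 -1.0145 -3.5957] [-0.0908  0.2668 -0.0465]
grip (np.float64(275.46093961695107), np.float64(172.97582683042702)) (np.float64(253.24332819297163), np.float64(177.3544996920919))
mid (np.float64(271.6972448930138), np.float64(163.57119924213617)) (np.float64(242.35343607876015), np.float64(174.71896764620777))
seat (np.float64(220.0490538990975), np.float64(232.22094620548125)) (np.float64(227.94757384341267), np.float64(187.06019122081128))
206 137
235 118
-0.058 [737.1352 255.1173]
0.058 [501.681  198.1335]
```

View pics/c8.png

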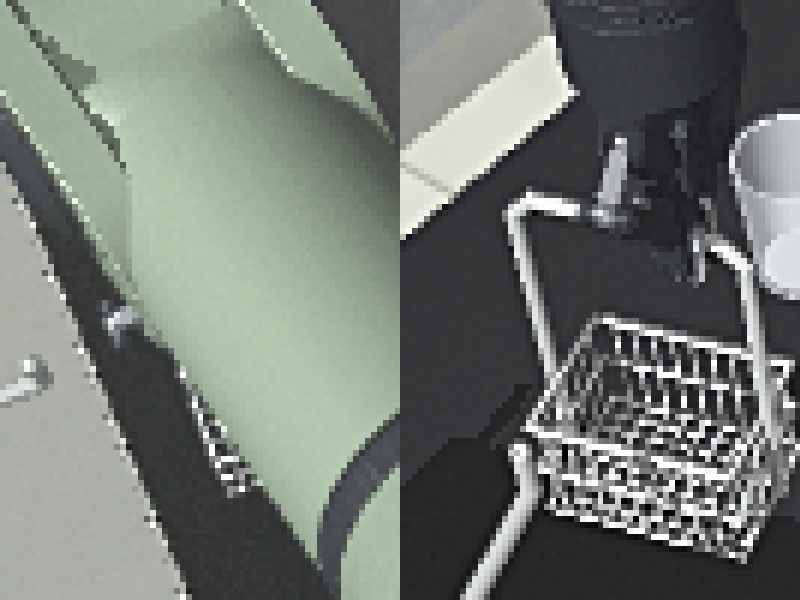

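>>> drive_tool --steps '[0,9,3,0,0,0,-5,15,0,0,0,-7,22,0,0,0,-7,22,0,0,0,-7,22,0,0]'

```text
clock: 12.25
position: [0.595, 0.2153, 0.3032]
tool_rot: [-1.568, 0.0, -1.268]
force: [0.2, -0.6, -3.1]
grip_width: 0.0053
```

>>> drive_tool --steps '[0,-7,22,0,0,0,-7,22,0,0,0,-5,16,0,0,0,-2,6,0,0,0,0,0,0,0]'

```text
clock: 12.67
position: [0.5735, 0.282, 0.3027]
tool_rot: [-1.569, 0.001, -1.266]
force: [0.4, -0.9, -3.6]
grip_width: 0.0052
```

Run:
```python
from h import *
o=monitor.observe();print(o['position'],o['tool_rot'],o['force'],o['moment'])
s=cam('side','side3.png')
g=o['position']+[0,0,.005]; u=np.array([.953,.304,0])
print('mid',proj(s,g+.025*u),g+.025*u)
```

```text
[0.5735 0.282  0.3027] [-1.569   0.001  -1.2655] [ 0.4291 -0.9047 -3.6375] [-0.038   0.0504 -0.0012]
mid (np.float64(213.90717713898437), np.float64(216.70885372874432)) [0.5973 0.2896 0.3077]
```

>>> drive_tool --steps '[0,0,-2,-12,0,0,0,0,-14,0,0,0,0,-12,0,0,0,0,-10,0,0,0,0,-3,0]'

```text
clock: 13.13
position: [0.5737, 0.2769, 0.2479]
tool_rot: [-1.573, -0.001, -1.269]
force: [0.4, 0.3, -3.0]
grip_width: 0.005
```

>>> drive_tool --steps '[0,0,0,-2,0,0,0,0,-2,0,0,0,0,-1,0,0,0,0,0,0,0,0,0,0,0]'

```text
clock: 13.55
position: [0.5741, 0.2782, 0.2454]
tool_rot: [-1.57, 0.0, -1.268]
force: [-1.4, -0.1, -2.8]
grip_width: 0.0053
```

>>> drive_tool --steps '[0,0,0,-1,0,0,0,0,-1,0,0,0,0,-1,0,0,0,0,0,0,0,0,0,0,0]'

```text
clock: 13.97
position: [0.5741, 0.2782, 0.2424]
tool_rot: [-1.57, 0.0, -1.268]
force: [-1.8, 0.5, 2.7]
grip_width: 0.005
```

>>> drive_tool --steps '[14,0,0,0,0,14,0,0,0,0,20,0,0,0,0,30,0,0,0,0,30,0,0,0,0]'

```text
clock: 14.38
position: [0.5739, 0.278, 0.2419]
tool_rot: [-1.571, 0.0, -1.268]
force: [-0.2, -0.1, 1.1]
grip_width: 0.0302
```

>>> drive_tool --steps '[30,0,0,4,0,30,0,0,8,0,30,0,0,12,0,30,0,0,20,0,30,0,0,30,0]'

```text
clock: 14.8
position: [0.5734, 0.2776, 0.3163]
tool_rot: [-1.573, -0.0, -1.268]
force: [-0.1, 0.9, 0.4]
grip_width: 0.03
```

>>> drive_tool --steps '[30,0,0,40,0,30,-5,-38,15,0,30,-5,-38,0,0,30,-5,-38,0,0,30,-5,-38,0,0]'

```text
clock: 15.22
position: [0.5534, 0.1247, 0.3726]
tool_rot: [-1.569, -0.0, -1.268]
force: [0.9, 0.1, 0.1]
grip_width: 0.0299
```

>>> drive_tool --steps '[30,-5,-38,0,0,30,-5,-38,0,0,30,-5,-38,0,0,30,0,-38,0,0,30,0,0,0,0]'

```text
clock: 15.63
position: [0.5386, -0.0336, 0.3722]
tool_rot: [-1.571, -0.003, -1.276]
force: [-0.2, -1.0, -0.2]
grip_width: 0.03
```

Run:
```python
from h import *
t=cam('top');s=cam('side')
for _ in range(8): s2=cam('side')
print('moved px',(np.abs(s2['frame'].astype(int)-s['frame'])[150:320,150:300].max(2)>40).sum())
z=lambda im,x,y:cv2.resize(im[y:y+100,x:x+67,::-1],(400,600),interpolation=cv2.INTER_NEAREST)
cv2.imwrite('pics/c9.png',np.hstack([z(t['frame'],195,145),z(s['frame'],180,200)]))
o=monitor.observe();print(o['position'],o['force'])
```

```text
moved px 346
[ 0.539  -0.0253  0.371 ] [-0.4261 -0.9316 -0.9611]
```

View pics/c9.png

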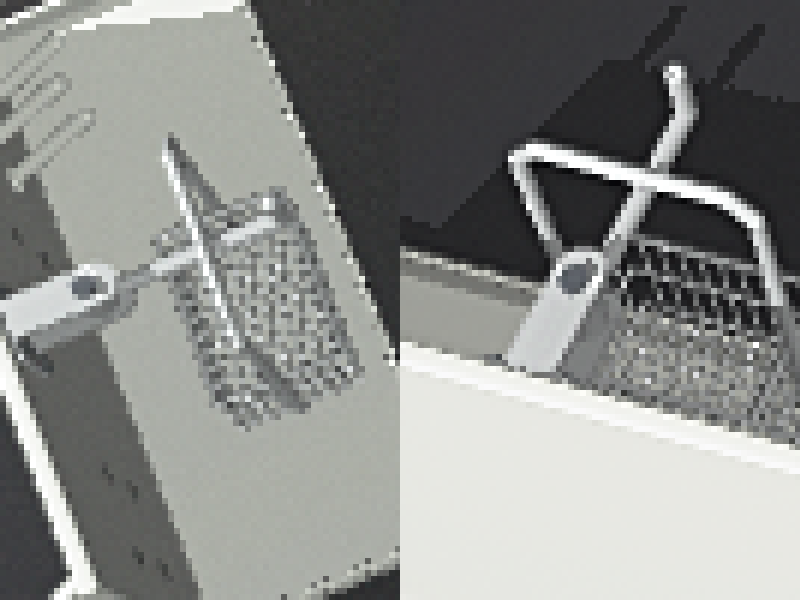

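>>> drive_tool --steps '[30,0,0,0,0,30,0,0,0,0,30,0,0,0,0,30,0,0,0,0,30,0,0,0,0]'

```text
clock: 16.55
position: [0.5389, -0.026, 0.371]
tool_rot: [-1.571, 0.0, -1.268]
force: [0.3, 0.0, -0.2]
grip_width: 0.0301
```

>>> drive_tool --steps '[30,0,0,0,0,30,0,0,0,0,30,0,0,0,0,30,0,0,0,0,30,0,0,0,0]'

```text
clock: 16.97
position: [0.5389, -0.026, 0.371]
tool_rot: [-1.571, 0.0, -1.268]
force: [0.8, -0.1, -0.1]
grip_width: 0.0299
```

>>> drive_tool --steps '[30,0,0,0,0,30,0,0,0,0,30,0,0,0,0,30,0,0,0,0,30,0,0,0,0]'

```text
clock: 17.38
position: [0.5389, -0.026, 0.371]
tool_rot: [-1.571, -0.0, -1.268]
force: [-0.7, -1.7, -0.1]
grip_width: 0.0299
```

>>> drive_tool --steps '[30,0,0,0,0,30,0,0,0,0,30,0,0,0,0,30,0,0,0,0,30,0,0,0,0]'

```text
clock: 17.8
position: [0.539, -0.026, 0.371]
tool_rot: [-1.571, 0.0, -1.268]
force: [-0.1, -0.1, 0.3]
grip_width: 0.03
```

>>> drive_tool --steps '[30,0,0,0,0,30,0,0,0,0,30,0,0,0,0,30,0,0,0,0,30,0,0,0,0]'

```text
clock: 18.22
position: [0.5389, -0.0259, 0.371]
tool_rot: [-1.571, 0.0, -1.268]
force: [-0.1, 0.6, 0.1]
grip_width: 0.0299
```

Run:
```python
from h import *
F=[cam('side')['frame'].astype(int) for _ in range(12)]
for k in(1,3,6,11): print(k,(np.abs(F[k]-F[0])[205:290,180:250].max(2)>40).sum(),(np.abs(F[k]-F[0])[20:120,20:120].max(2)>40).sum())
s=grab_frame('side')
m=s['frame'].min(2)[210:245,185:250]>200  # bail/rod bright pixels
ys,xs=np.nonzero(m);print(len(xs),xs.min()+185,xs.max()+185)
t0=cv2.imread('pics/top0.png')[:,:,::-1].astype(int);t=cam('top','top9.png')['frame'].astype(int)
for n,(x,y,w,h) in dict(beaker=(330,137,22,28),bottle=(362,137,30,34),notice=(400,143,50,48)).items(): print(n,(np.abs(t-t0)[y:y+h,x:x+w].max(2)>60).sum())
```

```text
1 8 0
3 6 0
6 7 0
11 18 0
182 199 241
beaker 380
bottle 241
notice 0
```

Run:
```python
from h import *
s0=cv2.imread('pics/side0.png')[:,:,::-1].astype(int)
F=[cam('side')['frame'].astype(int) for _ in range(30)]
for n,(x,y,w,h) in dict(beaker=(260,153,23,35),bottle=(285,121,28,51),notice=(320,105,40,48)).items(): print(n,(np.abs(F[0]-s0)[y:y+h,x:x+w].max(2)>60).sum(),w*h)
print([(np.abs(F[k]-F[0])[205:290,180:250].max(2)>40).sum() for k in range(1,30,3)])
```

```text
beaker 0 805
bottle 126 1428
notice 0 1920
[np.int64(1), np.int64(7), np.int64(17), np.int64(18), np.int64(20), np.int64(17), np.int64(16), np.int64(10), np.int64(11), np.int64(11)]
```

Run:
```python
from h import *
s0=cv2.imread('pics/side0.png')[:,:,::-1].astype(int)
s=cam('side');F=s['frame'].astype(int)
ys,xs=np.nonzero(np.abs(F-s0)[121:172,285:313].max(2)>60); print(xs.min()+285,xs.max()+285,ys.min()+121,ys.max()+121)
print('mean colour there',F[ys+121,xs+285].mean(0), proj(s,[.539,-.026,.371]),proj(s,[.539,-.026,.45]))
```

```text
295 310 121 145
mean colour there [91.3125 92.5781 96.3672] (np.float64(308.38933007013094), np.float64(136.47513992632713)) (np.float64(307.8892550071518), np.float64(112.81945031061271))
```

The only change at the bottle is the gripper in front of its upper half in this view. Its lower half is unchanged, so it has not moved.

```bash
python3 -c "
from h import *
print(monitor.observe()['clock']);print(workorder.job_done())"
```

```text
20.4667
the job is handed in; nothing more can be done
None
```

I swung the hook out to its stop, hung the white wire basket on it by the middle of its bail, and handed the job in at 20.5 s.

- **Hook:** I pushed it with the closed fingers until the force rose to about 15 N at the stop. The pictures show it square to the panel. The measured pivot-to-tip direction was about 3.5° off the panel's normal, which I put down to pixel error.
- **Basket:** I lowered the bail until the rod carried it. The tool was then within 2 mm of the expected height. I let go and backed away.
- **Hang:** The last picture shows the bail resting on the rod with the crossing at its middle, and the basket upright. Frame differences after that were down to a few edge pixels (1–20), so it was nearly still, perhaps swaying very slightly.
- **Grip:** I held the bail about 25 mm off its middle instead of the planned 32 mm. I allowed for this when placing it.
- **Bystanders:** In the side view the beaker and notice stand had not changed. The only change at the bottle was over its upper half, where the gripper stood in front of it; its lower half was unchanged. The top-view check also showed differences at the beaker and bottle. I took these to be the arm in the way and did not check them further.

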